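# Set the guarded selector and build up the boat signal mast

### The job

Lift the aluminium flap right up past upright, reach through the round guard opening and turn the recessed knob clockwise until its white pointer stands at the red mark, without leaning hard on the guard, then let go and shut the flap. Only then build the signal mast: thread every lens ring that is there fully home down the rod, widest at the bottom and narrowest on top, and last of all put the grey rain cap over the rod, open end down, so that it sits on the top ring. Leave the other things on the shelf where they are.

Things in the scene. Friction and masses are not known exactly. Their poses are not given: they have to be found in the camera images.
- selector_box: plywood box fixed to the shelf, 200 x 200 mm, 95 mm tall, open on top under the flap; origin at the centre of its underside, z up. The flap's hinge runs along its +x edge, which faces roughly the robot's left. The knob's axis is the vertical line through its origin
- flap (a joint): angle (rad) of the aluminium flap that covers the box: 0 shut, growing as its free edge lifts, stop at 1.85 (leaning back beyond upright). A stiff hinge: it stays wherever it is left; moving it takes 3 to 4 N at the bar
- flap_hinge (a point): middle of the flap's hinge line, 95 mm above the shelf; the frame turns with the flap: y along the hinge, the flap plate (204 mm long, 4 mm thick) extends to -x, z out of its outer face
- flap_bar (a point): centre of the round steel bar handle on the flap (10 mm thick, 90 mm long, parallel to the hinge), 182 mm from the hinge line along the plate, its axis 48 mm above the plate's underside (clear gap of 39 mm under the bar); the bar can turn between the fingers as the flap swings
- guard: fixed dark steel guard plate inside the box, 6 mm thick, its top 88 mm above the shelf, with one round opening of 90 mm diameter centred over the knob. Origin: same as the box's
- selector (a joint): angle (rad) of the recessed black knob under the guard, 0 to 3.4, growing as it turns clockwise seen from above; it starts between 0 and 0.5, stays where left, turning takes 0.08 N m. Its bar grip is 52 mm long, 14 mm thick and stands 48 to 76 mm above the shelf, centred on the axis
- pointer (a point): point on the line of the knob's white pointer, 36 mm from the knob's axis, 50 mm above the shelf (just off the end of the bar grip, along the grip's length); it turns with the knob
- mark (a point): centre of the red mark on the grey dial under the knob, 36 mm from the knob's axis, 40 mm above the shelf; the mark does not move during the job and lies 0.8 to 2.2 rad clockwise of where the pointer starts
- mast_seat (a point): centre of the top face of the signal mast's base (fixed steel disc of 90 mm diameter, 12 mm thick), on which the lowest ring sits. The mast rod rises from here: 20 mm diameter, 70 mm tall, the last 8 mm tapering to 10 mm; z up
- ring_red: red plastic lens ring lying on the shelf, 68 mm outer diameter, 20 mm tall, with a 26 mm through hole (slides freely down the mast rod); origin at its centre, 10 mm above its underside, z along its hole; either way up will do. May be absent: two or three of the four rings are there
- ring_yellow: yellow plastic lens ring lying on the shelf, 60 mm outer diameter, 20 mm tall, with a 26 mm through hole (slides freely down the mast rod); origin at its centre, 10 mm above its underside, z along its hole; either way up will do. May be absent: two or three of the four rings are there
- ring_green: green plastic lens ring lying on the shelf, 52 mm outer diameter, 20 mm tall, with a 26 mm through hole (slides freely down the mast rod); origin at its centre, 10 mm above its underside, z along its hole; either way up will do. May be absent: two or three of the four rings are there
- ring_blue: blue plastic lens ring lying on the shelf, 44 mm outer diameter, 20 mm tall, with a 26 mm through hole (slides freely down the mast rod); origin at its centre, 10 mm above its underside, z along its hole; either way up will do. May be absent: two or three of the four rings are there
- cap: grey plastic rain cap standing on its open end, 38-40 mm tall: flange of 56 mm diameter for the lowest 10 mm, above it a round body of 40 mm diameter, white dot on its closed top; a blind hole of 26 mm diameter, 34 mm deep, opens in its underside. Origin at the centre of its underside, z up through the top
- first_aid_tin: bystander, not part of the job: blue first aid tin with a white cross, 170 x 110 x 55 mm
- padlock: bystander, not part of the job: steel padlock lying flat, about 80 x 50 x 22 mm
- whistle: bystander, not part of the job: white enamel whistle, about 55 x 20 x 25 mm
- mallet: bystander, not part of the job: orange rubber mallet lying down, head 95 mm long and 60 mm thick, handle 240 mm long towards its -x
- torch: bystander, not part of the job: black and yellow torch lying down, 175 mm long, 44 mm thick
- mug: bystander, not part of the job: white mug standing upright, 80 mm across, 90 mm tall
- handset: bystander, not part of the job: black hand-held radio lying flat, 120 x 58 x 34 mm with a 100 mm aerial towards its +y
Mind the look-alikes: they are no part of the job. What is shaped like the ring_red but orange or turquoise is not meant.

How it is judged:
On the way, in this order (a step that is already met when the one before it is completed fails the run):
1. the flap stands open, past upright (joint above 1.58) (value of joint flap above 1.58 rad), for 0.2 s.
2. with the flap still open, the knob's pointer stands at the red mark (points within 5 mm, about 8 degrees) and the knob is let go (value of joint flap above 1.2 rad and horizontal distance between pointer and mark below 0.005 m and contact force between the fingers and selector below 0.3 N), for 0.3 s.
3. the flap is shut again (joint below 0.06), the pointer still at the mark (value of joint flap below 0.06 rad and horizontal distance between pointer and mark below 0.005 m), for 0.2 s.
4. every ring present is home on the mast in order, widest lowest (horizontal distance between each of ring_red, ring_yellow, ring_green, ring_blue and mast_seat below 0.007 m and z of each of ring_red, ring_yellow, ring_green, ring_blue in the frame of mast_seat below 0.0545 m and z of ring_red in the frame of mast_seat below 0.0135 m and (z of ring_yellow in the frame of mast_seat below 0.0135 m or distance between ring_yellow and ring_red below 0.0245 m) and (z of ring_green in the frame of mast_seat below 0.0135 m or distance between ring_green and ring_red below 0.0245 m or distance between ring_green and ring_yellow below 0.0245 m) and (z of ring_blue in the frame of mast_seat below 0.0135 m or distance between ring_blue and ring_red below 0.0245 m or distance between ring_blue and ring_yellow below 0.0245 m or distance between ring_blue and ring_green below 0.0245 m)), for 0.2 s.
5. the cap sits on the top ring (all of step 4 and horizontal distance between cap and mast_seat below 0.007 m and angle between cap's own z axis and vertical below 0.12 rad and distance between cap and ring_red above 0.007 m and distance between cap and ring_yellow above 0.007 m and distance between cap and ring_green above 0.007 m and distance between cap and ring_blue above 0.007 m and (distance between cap and ring_red below 0.0145 m or distance between cap and ring_yellow below 0.0145 m or distance between cap and ring_green below 0.0145 m or distance between cap and ring_blue below 0.0145 m)), for 0.2 s.
At the end, for the whole second after the job is handed in: Flap shut (below 0.06 rad); pointer within 5 mm of the mark; each ring present within 7 mm of the mast axis, resting on the seat or the next wider ring (gap under 4 mm); cap upright within 7 mm of the axis, on the top ring (gap under 4 mm); all at rest (all of step 3 and all of step 5 and linear speed of each of ring_red, ring_yellow, ring_green, ring_blue, cap below 0.02 m/s); the robot touches nothing.
It fails at once if the guard plate is pressed harder than 20 N (contact force between any of the fingers, the arm and guard above 20 N).
It fails at once if a bystander is moved more than 50 mm (distance of any of first_aid_tin, padlock, whistle, mallet, torch, mug, handset from where it was at the start of the episode above 0.05 m).
Of ring_red, ring_yellow, ring_green, ring_blue only 2 to 3 are there at a start; the rules pass over those that are not, and their reading is None.
At some moment in a run one of ring_red, ring_yellow, ring_green, ring_blue, cap may be knocked a few centimetres aside while the robot is not near it.
Once in a run the grip may slacken for a moment while it holds something.
It also fails if it takes over 210 s, if anything falls off the work surface, if the arm or the gripper's body presses on something with over 40 N, if the wrist force passes 120 N, or if a joint passes its speed limit or range.

### The arm

A 7-joint arm with a two-finger parallel gripper is mounted at the origin on the work surface. World frame = base frame: x ahead of the robot, y to its left, z up, the work surface at z = 0. Lengths are in m, angles in rad, forces in N, time in s.
With the tool pointing down it reaches from about 0.35 to 0.9 m from the base axis. Payload 7.2 kg.
Tool frame: the origin (TCP) lies midway between the tips of the shut fingers; the grasp point (between the pads) lies 19 mm behind it; z points along the fingers, y is the line along which they close (so a half turn about z gives the same grasp; the last joint's range is limited). The gripper opens to 88 mm and grips with 3 to 60 N. Pads are 20 mm wide; open, the fingers measure 115 mm over their backs; the gripper's body (75 mm by 178 mm) begins 61 mm behind the grasp point.
Start: joints at [-1.203, 0.411, -0.013, 1.596, 0.006, 1.134, -0.082], TCP at [0.264, 0.567, 0.223] pointing down, gripper open.
Joint ranges: [-2.95, 2.95], [-0.29, 1.99], [-1.47, 1.44], [0.14, 2.54], [-1.03, 4.17], [0.13, 1.85], [-2.86, 2.86]. Speed limits (rad/s): [2.39, 2.39, 3.01, 3.01, 3.14, 3.14, 3.14].

### API

Orientations are given as a rotation vector (axis times angle).
In Python, from bench import ctrl, optics gives the robot as it stands. The module is installed in compiled form; this text tells all that it offers.
- The arm moves only by the shell command python3 -m handwheel 'ROWS' [FORCE]. ROWS is JSON, one flat list of numbers, 7 for each row, row after row: the shift along the tool's x, y, z in m, then the turn, a rotation vector about the tool's x, y, z in rad, then the gripper command: -1 is shut, 1 is fully open, values between are in proportion. In form: [tx, ty, tz, ax, ay, az, jaw, tx, ty, tz, ax, ay, az, jaw, ...]. A call has exactly 10 rows; each row shifts and turns the commanded pose from where the row before left it, along the tool's axes as they then stand; what a row does not reach is not made up. A row lasts 1/12 s, in which the tool goes at most 41.7 mm and 7.16 degrees, less where a joint would pass 70% of its speed; a pose out of reach is approached as far as the arm can. A call with a gripper value outside its range is refused whole. The fingers move at their own pace and stop on an object; FORCE is the grip in N (left out, the last holds). Time passes only in rows, so rows that do not move let the fingers close, or fill a call up. It gives the time, the measured TCP pose, the force, the opening and the grip force at its end, in the units of the state.
- ctrl.get_obs(): the state, without advancing time (a new reading comes with each control period).
- optics.snapshot(name): name is "scene" or "top" or "wrist"; returns a dict with "color" (420x560x3 uint8, red, green, blue), "fx", "fy", "cx", "cy" (pixels), "xyz" and "attitude" of the camera in the world. Camera axes: x right, y down, z forward; pixel columns grow to the right and rows downward; lengths in m; the calibration is good to about 2 mm. The wrist camera is an equidistant fisheye: a pixel r from the principal point sees the ray r / f radians off the axis. A picture is of the moment at which its call begins. There is no depth.
- ctrl.close_job(): hands the job in; it is judged then, once.
The state is a dict: "time_s": time; "joint_positions": joint angles; "joint_vel": joint speeds; "joint_efforts": joint torques, N m; "eef_pos": TCP position; "orientation": TCP orientation; "wrist_force": force on the tool from outside, world axes, zero at the start; "ft_torque": the same for the moment, N m; "width": opening from 0.0 (shut) to 1.0 (fully open); "finger_force": force on a finger pad.
Only numpy, scipy, OpenCV 4.12 (cv2) and the standard library are available. Lean on these libraries where they do the work, as an engineer would, in place of code of your own. Each camera call takes 0.05 s, during which the arm holds its last target. There are 200 camera calls.

## Working session

There is one attempt and no reset: what is moved stays moved. The work goes in short steps, Python scripts to look and compute and a shell command to move; the robot and the scene stay as the last step left them, time stands still between calls to the robot, and variables do not carry over. Pictures are saved under pics/ and viewed, at most 16 in all, crops included, and the job is handed in when it is done.

```bash
mkdir -p pics; cat > h.py <<'E'
import numpy as np, cv2
from scipy.spatial.transform import Rotation as R
from bench import ctrl, optics
def snap(cam,name):
    s=optics.snapshot(cam); s['cam']=cam
    cv2.imwrite(f'pics/{name}.png',s['color'][:,:,::-1])
    import pickle; pickle.dump(s,open(f'pics/{name}.pkl','wb')); return s
def load(name):
    import pickle; return pickle.load(open(f'pics/{name}.pkl','rb'))
def att(a):
    a=np.array(a,float)
    return a if a.shape==(3,3) else R.from_rotvec(a).as_matrix()
def world(s,u,v,z):
    x=(u-s['cx'])/s['fx']; y=(v-s['cy'])/s['fy']
    if s['cam']=='wrist':
        r=np.hypot(x,y); d=np.array([x*np.sin(r)/max(r,1e-9),y*np.sin(r)/max(r,1e-9),np.cos(r)])
    else: d=np.array([x,y,1])
    d=att(s['attitude'])@d; p=np.array(s['xyz']); return p+d*(z-p[2])/d[2]
def pix(s,P):
    c=att(s['attitude']).T@(np.array(P,float)-s['xyz'])
    if s['cam']=='wrist':
        t=np.arctan2(np.hypot(c[0],c[1]),c[2]); n=np.hypot(c[0],c[1])+1e-12
        return s['cx']+s['fx']*t*c[0]/n, s['cy']+s['fy']*t*c[1]/n
    return s['cx']+s['fx']*c[0]/c[2], s['cy']+s['fy']*c[1]/c[2]
def togo(p):  # shift in tool axes to reach world TCP p
    o=ctrl.get_obs(); T=R.from_rotvec(o['orientation']); return T.inv().apply(np.array(p)-o['eef_pos'])
E
python3 - <<'E'
from h import *
np.set_printoptions(precision=4,suppress=True)
o=ctrl.get_obs(); print(o); print(R.from_rotvec(o['orientation']).as_matrix())
for c in ['scene','top']:
    s=snap(c,c+'0'); print({k:v for k,v in s.items() if k!='color'})
E
```

```text
{'time_s': 0.0, 'joint_positions': array([-1.2032,  0.4119, -0.0128,  1.5971,  0.0056,  1.1343, -0.0822]), 'joint_vel': array([ 0.001 ,  0.    ,  0.0002,  0.0006,  0.0009, -0.0002, -0.0001]), 'joint_efforts': array([  0.0001, -58.7942,   0.6419, -29.1077,  -0.0537,   0.0184,
         0.0002]), 'eef_pos': array([0.2636, 0.5661, 0.2218]), 'orientation': array([-0.679 , -3.0671,  0.0025]), 'wrist_force': array([0.2001, 0.1774, 0.1363]), 'ft_torque': array([ 0.0317,  0.023 , -0.0336]), 'finger_force': 0.0, 'width': 1.0016370027089094}
[[-0.9066  0.4221 -0.0006]
 [ 0.4221  0.9066 -0.0015]
 [-0.0001 -0.0016 -1.    ]]
{'fx': 521.3077730675302, 'fy': 521.3077730675302, 'cx': 285.563725073079, 'cy': 204.08916412722652, 'xyz': array([1.289 , 0.6043, 1.1052]), 'attitude': array([-1.1447, -2.3701,  0.9956]), 'cam': 'scene'}
{'fx': 444.66187380467767, 'fy': 444.66187380467767, 'cx': 279.6257992722721, 'cy': 213.86362969742777, 'xyz': array([ 0.4278, -0.021 ,  1.2466]), 'attitude': array([-2.2078,  2.1483, -0.1038]), 'cam': 'top'}
```

View pics/top0.png

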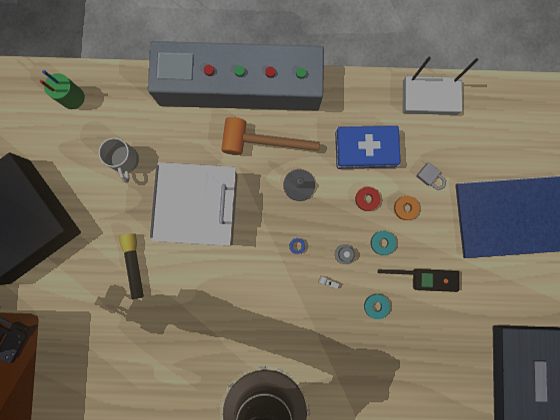

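View pics/scene0.png

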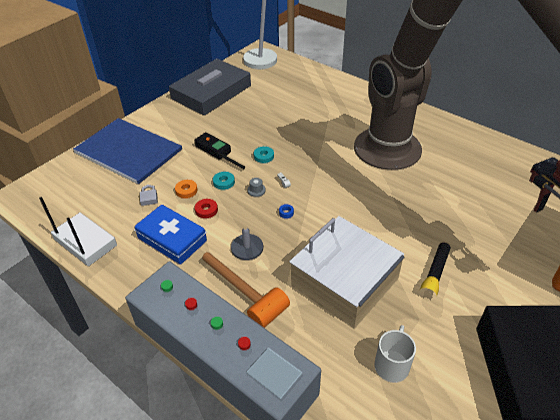

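The top view shows the red ring at (368,199), the blue ring at (298,246), the cap at (345,254) and the mast at (299,185). The flap's corners are around (158,164) to (234,245), with the bar at about (228,204). Only red and blue are present.

```bash
python3 - <<'E'
from h import *
np.set_printoptions(precision=4,suppress=True)
s=load('top0'); im=cv2.cvtColor(s['color'],cv2.COLOR_RGB2HSV); H,S,V=cv2.split(im)
print('axes',att(s['attitude']))
def blob(mask,roi,z,n):
    m=np.zeros(mask.shape,np.uint8); a,b,c,d=roi; m[b:d,a:c]=mask[b:d,a:c]
    cs,_=cv2.findContours(m,cv2.RETR_EXTERNAL,cv2.CHAIN_APPROX_NONE); c=max(cs,key=cv2.contourArea)
    (u,v),r=cv2.minEnclosingCircle(c); M=cv2.moments(c); u2,v2=M['m10']/M['m00'],M['m01']/M['m00']
    print(n,u,v,r,world(s,u2,v2,z),cv2.minAreaRect(c))
blob((((H<8)|(H>172))&(S>120)).astype(np.uint8),(345,180,390,215),.012,'red')
blob(((H>105)&(H<130)&(S>110)).astype(np.uint8),(283,232,312,260),.012,'blue')
blob(((S<60)&(V<130)).astype(np.uint8),(278,162,322,205),.012,'base')
blob(((S<60)).astype(np.uint8),(330,240,358,266),.008,'cap')
blob(((S<45)&(V>130)).astype(np.uint8),(145,155,245,250),.097,'flap')
sc=load('scene0')
for n,uv in dict(rodtop=(247,229),).items(): print(n,world(sc,*uv,.082))
big=cv2.resize(s['color'][150:260,140:320],None,fx=4.4,fy=4.4,interpolation=cv2.INTER_CUBIC)
cv2.imwrite('pics/c1.png',big[:,:,::-1])
E
```

```text
axes [[ 0.027  -0.9956  0.0895]
 [-0.9996 -0.0275 -0.0045]
 [ 0.0069 -0.0894 -0.996 ]]
red 367.5294189453125 198.4705810546875 12.0625 [ 0.5889 -0.2716  0.012 ] ((367.5, 198.5), (23.0, 23.0), 90.0)
blue 296.8333435058594 245.61111450195312 7.627612590789795 [ 0.4516 -0.0767  0.012 ] ((297.0, 245.5), (13.0, 14.0), 90.0)
base 298.7765808105469 184.32650756835938 16.00162124633789 [ 0.6229 -0.0781  0.012 ] ((298.5, 184.5), (31.0, 31.0), 90.0)
cap 344.4621276855469 253.84848022460938 10.214913368225098 [ 0.4326 -0.2094  0.008 ] ((344.5, 253.5), (19.0, 19.0), 90.0)
flap 193.0 203.5 55.64405822753906 [0.5514 0.2038 0.097 ] ((193.02301025390625, 203.6834716796875), (78.8462905883789, 80.3876724243164), 4.159642696380615)
rodtop [ 0.6242 -0.0713  0.082 ]
```

View pics/c1.png

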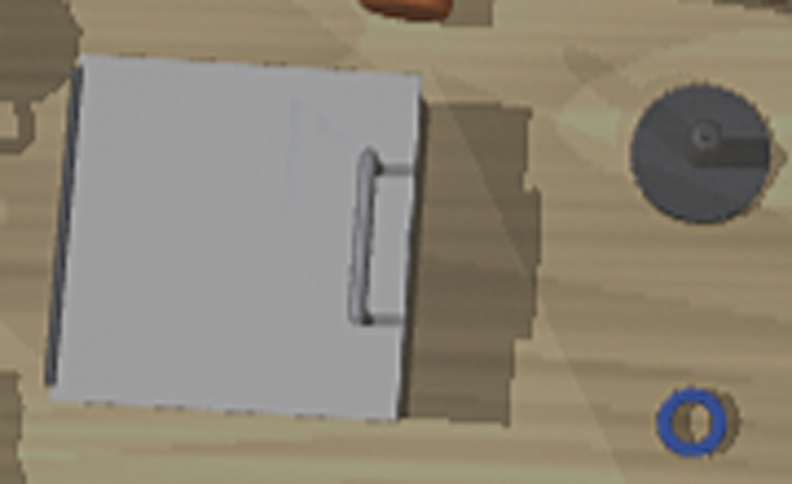

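The crop shows the plate corners at (82,55), (420,75), (402,420) and (50,397). The bar's ends are at (371,152) and (358,320), and the rod top is at (705,136).

```bash
python3 - <<'E'
from h import *
np.set_printoptions(precision=4,suppress=True)
s=load('top0'); c=lambda u,v:(140+(u+.5)/4.4-.5,150+(v+.5)/4.4-.5)
P=[world(s,*c(*p),.099) for p in [(82,55),(420,75),(402,420),(50,397)]]; print(np.array(P),np.mean(P,0))
a,b=[world(s,*c(*p),.143) for p in [(371,150),(358,320)]]
print('bar',a,b,(a+b)/2,np.linalg.norm(a-b)); d=a-b; print('yaw of bar dir',np.arctan2(d[1],d[0]))
print('rod top',world(s,*c(705,136),.082))
print('base',world(s,*c(701,152),.012))
# joint check
T=R.from_rotvec(ctrl.get_obs()['orientation']).as_matrix(); print('tool yaw x', np.arctan2(T[1,0],T[0,0]))
E
```

```text
[[0.6579 0.2947 0.099 ]
 [0.6516 0.0937 0.099 ]
 [0.4469 0.0968 0.099 ]
 [0.4547 0.3029 0.099 ]] [0.5528 0.197  0.099 ]
bar [0.5989 0.1156 0.143 ] [0.5018 0.1192 0.143 ] [0.5504 0.1174 0.143 ] 0.09721466159667408
yaw of bar dir -0.03735847380407301
rod top [ 0.6225 -0.0773  0.082 ]
base [ 0.6239 -0.0784  0.012 ]
tool yaw x 2.7057908888126723
```

```bash
python3 -m handwheel '[0,0,0,0,0,-0.1,1, 0,0,0,0,0,-0.1,1, 0,0,0,0,0,-0.1,1, 0,0,0,0,0,-0.097,1, -0.019,-0.027,0,0,0,0,1, -0.019,-0.027,0,0,0,0,1, -0.019,-0.027,0,0,0,0,1, -0.019,-0.027,0,0,0,0,1, -0.019,-0.027,0,0,0,0,1, -0.019,-0.027,0,0,0,0,1]' 25
python3 -m handwheel '[-0.019,-0.027,0,0,0,0,1, -0.019,-0.027,0,0,0,0,1, -0.019,-0.027,0,0,0,0,1, -0.019,-0.027,0,0,0,0,1, -0.019,-0.027,0,0,0,0,1, -0.019,-0.027,0,0,0,0,1, -0.019,-0.027,0,0,0,0,1, -0.019,-0.027,0,0,0,0,1, -0.019,-0.027,0,0,0,0,1, -0.019,-0.032,0,0,0,0,1]'
python3 - <<'E'
from h import *
np.set_printoptions(precision=4,suppress=True)
o=ctrl.get_obs(); print(o['joint_positions'],R.from_rotvec(o['orientation']).as_matrix()); print(togo([.5504,.1174,.124]))
s=snap('wrist','w1'); print({k:v for k,v in s.items() if k!='color'}, pix(s,[.5504,.1174,.143]),pix(s,[.5989,.1156,.143]))
E
```

```text
time_s: 0.93
eef_pos: [0.372, 0.3986, 0.2224]
orientation: [-0.061, -3.141, 0.001]
wrist_force: [0.8, 0.1, -0.4]
width: 1.001
finger_force: 0.0
time_s: 1.77
eef_pos: [0.551, 0.1176, 0.2224]
orientation: [-0.059, -3.141, -0.001]
wrist_force: [0.6, 0.0, -0.5]
width: 1.002
finger_force: 0.0
[-0.4095  0.3054  0.1435  1.7571 -0.0493  1.0829  1.284 ] [[-0.9993  0.0374 -0.0005]
 [ 0.0374  0.9993  0.0004]
 [ 0.0005  0.0004 -1.    ]]
[ 0.0006 -0.0002  0.0984]
{'fx': 325.19226210127806, 'fy': 325.19226210127806, 'cx': 277.3121923883707, 'cy': 206.18634570047632, 'xyz': array([0.4803, 0.1212, 0.3857]), 'attitude': array([2.1214, 2.0424, 0.2647]), 'cam': 'wrist'} (np.float64(275.7456531031398), np.float64(214.11319314126695)) (np.float64(275.88511559952553), np.float64(270.5093250571113))
```

View pics/w1.png

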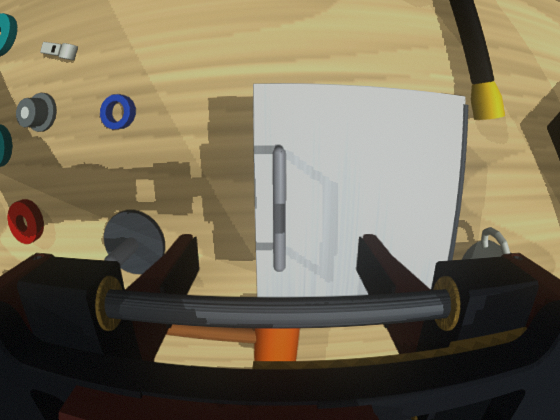

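```bash
python3 -m handwheel '[0,0.0005,0.02,0,0,0,1, 0,0.0005,0.02,0,0,0,1, 0,0,0.02,0,0,0,1, 0,0,0.02,0,0,0,1, 0,0,0.018,0,0,0,1, 0,0,0,0,0,0,-1, 0,0,0,0,0,0,-1, 0,0,0,0,0,0,-1, 0,0,0,0,0,0,-1, 0,0,0,0,0,0,-1]' 25
python3 -m handwheel '[0,0,0,0,0,0,-1, 0,0,0,0,0,0,-1, 0,0,0,0,0,0,-1, 0,0,0,0,0,0,-1, 0,0,0,0,0,0,-1, 0,0,0,0,0,0,-1, 0,0,0,0,0,0,-1, 0,0,0,0,0,0,-1, 0,0,0,0,0,0,-1, 0,0,0,0,0,0,-1]' 25
python3 - <<'E'
import numpy as np
f=.258+np.linspace(0,1.76,31); y=-.1882*np.cos(f); z=.1882*np.sin(f)
print(np.c_[np.diff(y),-np.diff(z)].round(4).tolist())
E
```

```text
time_s: 2.65
eef_pos: [0.5514, 0.1193, 0.1259]
orientation: [0.061, 3.139, 0.001]
wrist_force: [0.6, -0.4, -0.5]
width: 0.664
finger_force: 0.0
time_s: 3.48
eef_pos: [0.5507, 0.1188, 0.1246]
orientation: [-0.061, -3.141, 0.0]
wrist_force: [-0.5, -0.9, 0.6]
width: 0.106
finger_force: 25.0
[[0.0031, -0.0106], [0.0037, -0.0104], [0.0043, -0.0101], [0.0049, -0.0099], [0.0055, -0.0096], [0.0061, -0.0092], [0.0066, -0.0089], [0.0071, -0.0085], [0.0076, -0.008], [0.008, -0.0076], [0.0085, -0.0071], [0.0089, -0.0066], [0.0092, -0.006], [0.0096, -0.0055], [0.0099, -0.0049], [0.0102, -0.0043], [0.0104, -0.0037], [0.0106, -0.0031], [0.0108, -0.0025], [0.0109, -0.0019], [0.011, -0.0012], [0.011, -0.0006], [0.011, 0.0001], [0.011, 0.0007], [0.011, 0.0014], [0.0109, 0.002], [0.0107, 0.0026], [0.0105, 0.0033], [0.0103, 0.0039], [0.0101, 0.0045]]
```

Gripped with y force ≈ 0. Next I swing the flap along its arc.

```bash
python3 -m handwheel '[0,0.0031,-0.0106,0,0,0,-1, 0,0.0037,-0.0104,0,0,0,-1, 0,0.0043,-0.0101,0,0,0,-1, 0,0.0049,-0.0099,0,0,0,-1, 0,0.0055,-0.0096,0,0,0,-1, 0,0.0061,-0.0092,0,0,0,-1, 0,0.0066,-0.0089,0,0,0,-1, 0,0.0071,-0.0085,0,0,0,-1, 0,0.0076,-0.008,0,0,0,-1, 0,0.008,-0.0076,0,0,0,-1]' 25
python3 -m handwheel '[0,0.0085,-0.0071,0,0,0,-1, 0,0.0089,-0.0066,0,0,0,-1, 0,0.0092,-0.006,0,0,0,-1, 0,0.0096,-0.0055,0,0,0,-1, 0,0.0099,-0.0049,0,0,0,-1, 0,0.0102,-0.0043,0,0,0,-1, 0,0.0104,-0.0037,0,0,0,-1, 0,0.0106,-0.0031,0,0,0,-1, 0,0.0108,-0.0025,0,0,0,-1, 0,0.0109,-0.0019,0,0,0,-1]'
python3 -c "
from h import *
s=snap('scene','s1');print(ctrl.get_obs()['joint_positions'])"
```

```text
time_s: 4.32
eef_pos: [0.5526, 0.1752, 0.2186]
orientation: [-0.063, -3.14, 0.003]
wrist_force: [-2.2, -7.8, 1.6]
width: 0.104
finger_force: 25.0
time_s: 5.15
eef_pos: [0.5572, 0.2756, 0.2649]
orientation: [0.061, 3.139, 0.001]
wrist_force: [0.4, -4.1, 2.2]
width: 0.104
finger_force: 25.0
[-0.61238412  0.37317967  0.09793738  1.55453273 -0.03890235  1.21178241
  1.02656332]
```

View pics/s1.png

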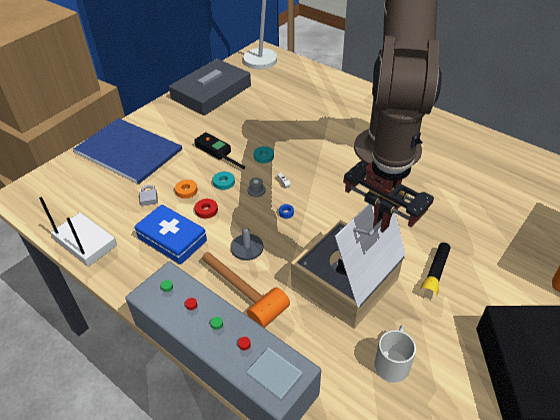

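The flap is following the bar at about 1.15 rad. I'll finish the swing, release with a partial opening, and go straight up.

```bash
python3 -m handwheel '[0,0.011,-0.0012,0,0,0,-1, 0,0.011,-0.0006,0,0,0,-1, 0,0.011,0.0001,0,0,0,-1, 0,0.011,0.0007,0,0,0,-1, 0,0.011,0.0014,0,0,0,-1, 0,0.0109,0.002,0,0,0,-1, 0,0.0107,0.0026,0,0,0,-1, 0,0.0105,0.0033,0,0,0,-1, 0,0.0103,0.0039,0,0,0,-1, 0,0.0101,0.0045,0,0,0,-1]'
python3 -m handwheel '[0,0,0,0,0,0,-1, 0,0,0,0,0,0,-1, 0,0,0,0,0,0,-0.3, 0,0,0,0,0,0,-0.3, 0,0,0,0,0,0,-0.3, 0,0,0,0,0,0,-0.3, 0,0,0,0,0,0,-0.3, 0,0,-0.01,0,0,0,-0.3, 0,0,-0.02,0,0,0,-0.3, 0,0,-0.03,0,0,0,-0.3]'
python3 -m handwheel '[0,0,-0.03,0,0,0,-0.3, 0,0,-0.02,0,0,0,-0.3, 0,-0.03,0,0,0,0,-0.3, 0,-0.04,0,0,0,0,-0.3, 0,-0.04,0,0,0,0,-0.3, 0,-0.04,0,0,0,0,-0.3, 0,-0.03,0,0,0,0,-0.3, 0,-0.015,0,0,0,0,-0.3, 0,0,0,0,0,0,-0.3, 0,0,0,0,0,0,-0.3]'
python3 -c "
from h import *
s=snap('top','t2');s=snap('wrist','w2')
T=load('top0')
a=s['color'];b=load('t2')['color'][150:260,120:260]
b=cv2.resize(b,(534,420),interpolation=2)
cv2.imwrite('pics/c2.png',cv2.resize(np.hstack([a,b]),(800,307),interpolation=3)[:,:,::-1])"
```

```text
time_s: 6.03
eef_pos: [0.5609, 0.3834, 0.2456]
orientation: [-0.061, -3.141, 0.0]
wrist_force: [2.6, -2.2, 1.3]
width: 0.106
finger_force: 25.0
time_s: 6.87
eef_pos: [0.5598, 0.3816, 0.3052]
orientation: [-0.061, -3.137, 0.004]
wrist_force: [0.4, 0.1, 0.2]
width: 0.349
finger_force: 0.0
time_s: 7.7
eef_pos: [0.5535, 0.1879, 0.3572]
orientation: [0.062, 3.14, 0.002]
wrist_force: [-0.1, 0.4, -0.5]
width: 0.35
finger_force: 0.0
```

View pics/c2.png

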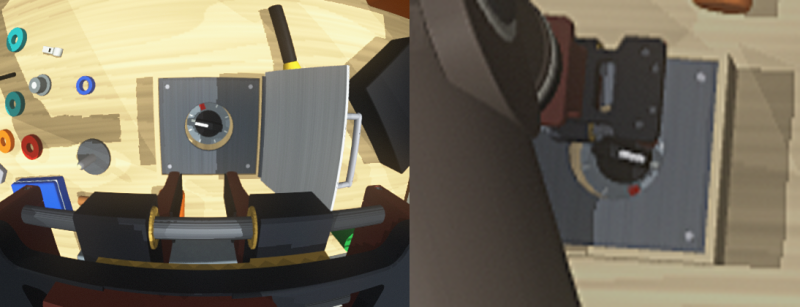

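```bash
python3 - <<'E'
from h import *
np.set_printoptions(precision=4,suppress=True)
s=load('w2'); c=s['color'][125:215,235:335]; cv2.imwrite('pics/c3.png',cv2.resize(c,None,fx=6,fy=6,interpolation=2)[:,:,::-1])
im=cv2.cvtColor(s['color'],cv2.COLOR_RGB2HSV);H,S,V=cv2.split(im)
m=((H<10)|(H>170))&(S>130)&(V>80); yy,xx=np.where(m[125:215,235:335]); print('red',xx.mean()+235,yy.mean()+125,len(xx))
m=world(s,xx.mean()+235,yy.mean()+125,.040);print(m, 'ctr guess',pix(s,[.553,.199,.05]))
o=ctrl.get_obs();print(o['joint_positions'])
E
```

```text
red 276.4255319148936 145.48936170212767 47
[0.5166 0.1907 0.04  ] ctr guess (np.float64(283.0308494194253), np.float64(170.62370294259375))
[-0.5214  0.2589  0.1402  1.5033 -0.0376  1.3817  1.156 ]
```

View pics/c3.png

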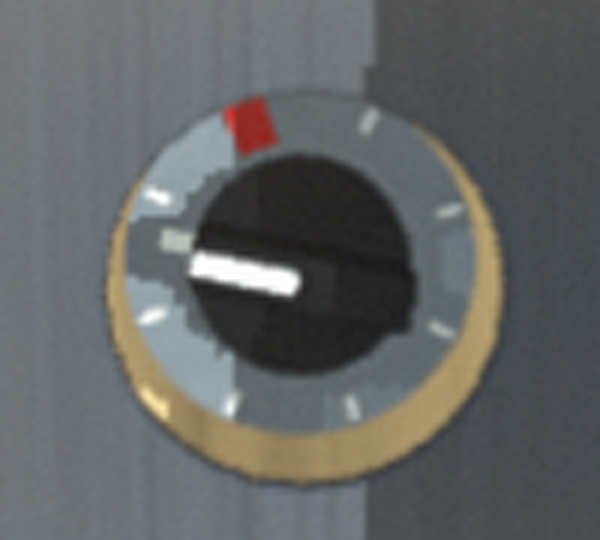

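```bash
python3 - <<'E'
from h import *
np.set_printoptions(precision=4,suppress=True)
s=load('w2'); f=lambda u,v,z: world(s,235+(u+.5)/6-.5,125+(v+.5)/6-.5,z)
for z in (.076,.079): print('tip',f(190,264,z),'in',f(299,285,z))
cs=[f(304,287,.088)]; print('opening c',cs)
# dial circle: left ticks etc; bar far end
print('bar far end',f(412,308,.07))
m=f(252,125,.04); print('mark',m)
a=f(190,264,.077)-f(299,285,.077); c=np.array([.553,.199,0])
d=m-c; print('pointer ang',np.degrees(np.arctan2(a[1],a[0])),'mark ang',np.degrees(np.arctan2(d[1],d[0])))
for c in ([.5535,.2,0],): d=m-c; t=f(190,264,.077)-c; print(np.degrees(np.arctan2(d[1],d[0])),np.degrees(np.arctan2(t[1],t[0])),np.hypot(*t[:2]))
E
```

```text
tip [0.5454 0.1757 0.076 ] in [0.5512 0.2005 0.076 ]
tip [0.5449 0.1758 0.079 ] in [0.5507 0.2004 0.079 ]
opening c [array([0.5498, 0.2014, 0.088 ])]
bar far end [0.5585 0.2269 0.07  ]
mark [0.5165 0.191  0.04  ]
pointer ang -103.25224625621901 mark ang -167.60448112985358
-166.29679424922082 -108.84216113618396 0.02567232249667497
```

The pointer is at -103° and the mark at -164°, so the knob needs about 61° clockwise. I'll turn the tool across the grip.

```bash
python3 -m handwheel '[0,0,0,0,0,-0.115,-0.3, 0,0,0,0,0,-0.115,-0.3, 0,0,0,0,0,-0.115,-0.3, 0,0,0,0,0,-0.115,-0.3, 0,0,0,0,0,-0.115,-0.3, 0,0,0,0,0,-0.115,-0.3, 0,0,0,0,0,-0.115,-0.3, 0,0,0,0,0,-0.115,-0.3, 0,0,0,0,0,-0.115,-0.3, 0,0,0,0,0,-0.115,-0.3]'
python3 -m handwheel '[0,0,0,0,0,-0.115,-0.3, 0,0,0,0,0,-0.112,-0.3, 0,0,0.04,0,0,0,-0.3, 0,0,0.04,0,0,0,-0.3, 0,0,0.04,0,0,0,-0.3, 0,0,0.04,0,0,0,-0.3, 0,0,0.03,0,0,0,-0.3, 0,0,0,0,0,0,-0.3, 0,0,0,0,0,0,-0.3, 0,0,0,0,0,0,-0.3]'
python3 - <<'E'
from h import *
np.set_printoptions(precision=4,suppress=True)
o=ctrl.get_obs();print(o['joint_positions'],R.from_rotvec(o['orientation']).as_matrix()[:,1],togo([.5515,.2005,.053]))
E
```

```text
time_s: 8.63
eef_pos: [0.553, 0.19, 0.3559]
orientation: [1.669, -2.661, -0.002]
wrist_force: [-0.2, 0.7, 0.1]
width: 0.349
finger_force: 0.0
time_s: 9.47
eef_pos: [0.5543, 0.1891, 0.168]
orientation: [-1.949, 2.461, -0.0]
wrist_force: [-0.0, 0.6, 0.6]
width: 0.347
finger_force: 0.0
[-0.3672  0.3969 -0.0577  1.7563  0.0262  0.9872  2.4757] [-0.9734  0.229  -0.0014] [-0.0102  0.0055  0.115 ]
```

```bash
python3 -m handwheel '[-0.01,0.0055,0,0,0,0,-0.3, 0,0,0.02,0,0,0,-0.3, 0,0,0.02,0,0,0,-0.3, 0,0,0.02,0,0,0,-0.3, 0,0,0.02,0,0,0,-0.3, 0,0,0.018,0,0,0,-0.3, 0,0,0.017,0,0,0,-0.3, 0,0,0,0,0,0,-0.3, 0,0,0,0,0,0,-1, 0,0,0,0,0,0,-1]' 25
python3 -m handwheel '[0,0,0,0,0,0,-1, 0,0,0,0,0,0,-1, 0,0,0,0,0,0,-1, 0,0,0,0,0,0,-1, 0,0,0,0,0,0,-1, 0,0,0,0,0,0,-1, 0,0,0,0,0,0,-1, 0,0,0,0,0,0,-1, 0,0,0,0,0,0,-1, 0,0,0,0,0,0,-1]' 25
python3 -c "
from h import *
o=ctrl.get_obs();print(o['joint_positions'],o['wrist_force'],o['ft_torque'])"
```

```text
time_s: 10.3
eef_pos: [0.5515, 0.1996, 0.0533]
orientation: [-1.947, 2.462, -0.001]
wrist_force: [0.4, 0.4, -0.0]
width: 0.24
finger_force: 0.0
time_s: 11.13
eef_pos: [0.5522, 0.1993, 0.0534]
orientation: [-1.946, 2.461, -0.002]
wrist_force: [2.1, 0.9, 7.6]
width: 0.16
finger_force: 25.0
[-0.38570787  0.5395167  -0.05776405  1.84582759  0.04341277  0.75292478
  2.44184302] [2.05942215 0.87003861 7.59946179] [ 0.25072015 -0.23573258 -0.08777342]
```

Gripped at 14 mm. Turning clockwise 1.07 rad.

```bash
python3 -m handwheel '[0,0,0,0,0,0.107,-1, 0,0,0,0,0,0.107,-1, 0,0,0,0,0,0.107,-1, 0,0,0,0,0,0.107,-1, 0,0,0,0,0,0.107,-1, 0,0,0,0,0,0.107,-1, 0,0,0,0,0,0.107,-1, 0,0,0,0,0,0.107,-1, 0,0,0,0,0,0.107,-1, 0,0,0,0,0,0.107,-1]' 25
python3 -m handwheel '[0,0,0,0,0,0,-1, 0,0,0,0,0,0,-1, 0,0,0,0,0,0,-0.3, 0,0,0,0,0,0,-0.3, 0,0,0,0,0,0,-0.3, 0,0,0,0,0,0,-0.3, 0,0,-0.02,0,0,0,-0.3, 0,0,-0.02,0,0,0,-0.3, 0,0,-0.03,0,0,0,-0.3, 0,0,-0.03,0,0,0,-0.3]' 25
python3 -m handwheel '[0,0,-0.03,0,0,0,-0.3, 0,0,-0.03,0,0,0,-0.3, 0,0,-0.03,0,0,0,-0.3, 0,0,-0.03,0,0,0,-0.3, 0,0,-0.02,0,0,0,-0.3, 0,0,0,0,0,0,-0.3, 0,0,0,0,0,0,-0.3, 0,0,0,0,0,0,-0.3, 0,0,0,0,0,0,-0.3, 0,0,0,0,0,0,-0.3]' 25
python3 - <<'E'
from h import *
np.set_printoptions(precision=4,suppress=True)
o=ctrl.get_obs(); print(R.from_rotvec(o['orientation']).as_matrix()[:,1])
s=snap('wrist','w3'); u,v=pix(s,[.5515,.2005,.05]); u0,v0=int(u)-45,int(v)-45; print(u0,v0)
cv2.imwrite('pics/c4.png',cv2.resize(s['color'][v0:v0+90,u0:u0+90],None,fx=6,fy=6,interpolation=2)[:,:,::-1])
E
```

```text
time_s: 11.97
eef_pos: [0.5513, 0.2002, 0.0533]
orientation: [-0.413, 3.111, 0.004]
wrist_force: [-1.8, 1.3, 8.3]
width: 0.157
finger_force: 25.0
time_s: 12.8
eef_pos: [0.5495, 0.1979, 0.1516]
orientation: [0.419, -3.111, 0.001]
wrist_force: [0.0, 0.1, 0.6]
width: 0.348
finger_force: 0.0
time_s: 13.63
eef_pos: [0.5497, 0.1982, 0.2899]
orientation: [0.42, -3.111, 0.001]
wrist_force: [-0.1, 0.2, -0.2]
width: 0.349
finger_force: 0.0
[-0.265   0.9642 -0.0005]
232 135
```

View pics/c4.png

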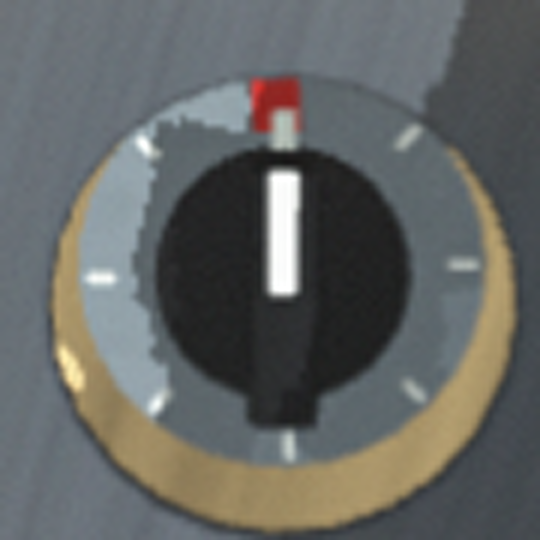

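The white strip runs from (284,297) to (284,170), the lower pointer stub is at (284,130), and the red mark is centred near (275,103). I'll check the angular error.

```bash
python3 - <<'E'
from h import *
np.set_printoptions(precision=4,suppress=True)
s=load('w3'); f=lambda u,v,z: world(s,232+(u+.5)/6-.5,135+(v+.5)/6-.5,z)
cs=[f(284,300,.088)]; print('open c',f(285,302,.088))
a=f(284,168,.077)-f(283,297,.077); print('strip',f(284,168,.077),f(283,297,.077),np.degrees(np.arctan2(a[1],a[0])))
p=f(284,122,.05); m=f(276,104,.04); c=f(283,297,.077); print(p,m,p-m)
for c in (c,f(285,302,.088)):
  for q in (p,m): d=q-c; print(np.degrees(np.arctan2(d[1],d[0])),np.hypot(*d[:2]))
E
```

```text
open c [0.5489 0.2015 0.088 ]
strip [0.5255 0.1949 0.077 ] [0.5501 0.2014 0.077 ] -165.04939250742302
[0.5193 0.1933 0.05  ] [0.517  0.1909 0.04  ] [0.0023 0.0024 0.01  ]
-165.17492718914298 0.031826837561109544
-162.40525130698785 0.034717482305597805
-164.56281226141965 0.03070932543938873
-161.75456180697606 0.03361754595735043
```

The overshoot is about 3° (≈1.8 mm), within tolerance, and the knob is released. Now re-grip the bar.

```bash
python3 -m handwheel '[0,0,-0.03,0,0,0.102,-0.3, 0,0,-0.03,0,0,0.102,-0.3, 0,0,-0.01,0,0,0.103,-0.3, 0,0.03,0,0,0,0,-0.3, 0,0.04,0,0,0,0,-0.3, 0,0.04,0,0,0,0,-0.3, -0.003,0.04,0,0,0,0,-0.3, 0,0.035,0,0,0,0,-0.3, 0,0,0,0,0,0,-0.3, 0,0,0,0,0,0,-0.3]' 25
python3 - <<'E'
from h import *
np.set_printoptions(precision=4,suppress=True)
o=ctrl.get_obs();print(R.from_rotvec(o['orientation']).as_matrix()[:,1],togo([.5605,.383,.2456]))
s=snap('wrist','w4'); print(pix(s,[.5605,.383,.2646]),pix(s,[.5105,.383,.2646]))
E
```

```text
time_s: 14.52
eef_pos: [0.5594, 0.3857, 0.3591]
orientation: [-0.055, -3.139, 0.003]
wrist_force: [0.1, -0.6, -0.1]
width: 0.348
finger_force: 0.0
[ 0.0348  0.9994 -0.0019] [-0.0015 -0.0024  0.1135]
(np.float64(273.17982217972786), np.float64(211.42454329555866)) (np.float64(270.7928706059861), np.float64(150.58841772332352))
```

View pics/w4.png

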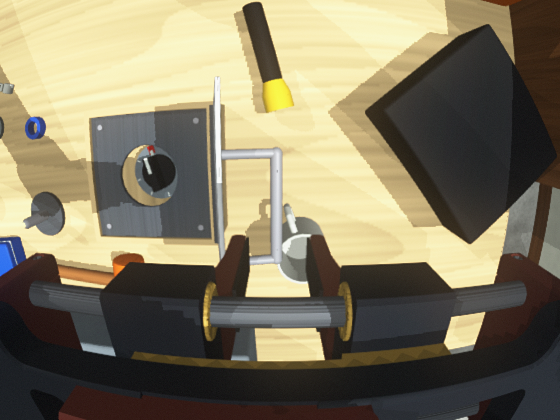

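The bar is at u≈277, running between the fingers as expected. Descend, grip and reverse the arc.

```bash
python3 -m handwheel '[-0.0015,-0.0015,0.01,0,0,0,-0.3, 0,0,0.02,0,0,0,-0.3, 0,0,0.02,0,0,0,-0.3, 0,0,0.02,0,0,0,-0.3, 0,0,0.02,0,0,0,-0.3, 0,0,0.02,0,0,0,-0.3, 0,0,0.004,0,0,0,-0.3, 0,0,0,0,0,0,-1, 0,0,0,0,0,0,-1, 0,0,0,0,0,0,-1]' 25
python3 -m handwheel '[0,0,0,0,0,0,-1, 0,0,0,0,0,0,-1, 0,0,0,0,0,0,-1, 0,0,0,0,0,0,-1, 0,0,0,0,0,0,-1, 0,0,0,0,0,0,-1, 0,0,0,0,0,0,-1, 0,0,0,0,0,0,-1, 0,0,0,0,0,0,-1, 0,0,0,0,0,0,-1]' 25
python3 -m handwheel '[0,-0.0101,-0.0045,0,0,0,-1, 0,-0.0103,-0.0039,0,0,0,-1, 0,-0.0105,-0.0033,0,0,0,-1, 0,-0.0107,-0.0026,0,0,0,-1, 0,-0.0109,-0.002,0,0,0,-1, 0,-0.011,-0.0014,0,0,0,-1, 0,-0.011,-0.0007,0,0,0,-1, 0,-0.011,-0.0001,0,0,0,-1, 0,-0.011,0.0006,0,0,0,-1, 0,-0.011,0.0012,0,0,0,-1]' 25
```

```text
time_s: 15.4
eef_pos: [0.5628, 0.3815, 0.2491]
orientation: [0.062, 3.139, 0.003]
wrist_force: [0.1, 3.0, 3.3]
width: 0.165
finger_force: 1.9
time_s: 16.23
eef_pos: [0.5628, 0.3827, 0.2495]
orientation: [0.06, 3.138, 0.005]
wrist_force: [0.5, 2.5, 6.9]
width: 0.104
finger_force: 25.0
time_s: 17.07
eef_pos: [0.5587, 0.2733, 0.2648]
orientation: [0.061, 3.139, 0.001]
wrist_force: [5.6, 1.4, 4.1]
width: 0.107
finger_force: 25.0
```

```bash
python3 -m handwheel '[0,-0.0109,0.0019,0,0,0,-1, 0,-0.0108,0.0025,0,0,0,-1, 0,-0.0106,0.0031,0,0,0,-1, 0,-0.0104,0.0037,0,0,0,-1, 0,-0.0102,0.0043,0,0,0,-1, 0,-0.0099,0.0049,0,0,0,-1, 0,-0.0096,0.0055,0,0,0,-1, 0,-0.0092,0.006,0,0,0,-1, 0,-0.0089,0.0066,0,0,0,-1, 0,-0.0085,0.0071,0,0,0,-1]' 25
python3 -m handwheel '[0,-0.008,0.0076,0,0,0,-1, 0,-0.0076,0.008,0,0,0,-1, 0,-0.0071,0.0085,0,0,0,-1, 0,-0.0066,0.0089,0,0,0,-1, 0,-0.0061,0.0092,0,0,0,-1, 0,-0.0055,0.0096,0,0,0,-1, 0,-0.0049,0.0099,0,0,0,-1, 0,-0.0043,0.0101,0,0,0,-1, 0,-0.0037,0.0104,0,0,0,-1, 0,-0.0031,0.0106,0,0,0,-1]' 25
python3 -m handwheel '[0,0,0.004,0,0,0,-1, 0,0,0,0,0,0,-1, 0,0,0,0,0,0,-1, 0,0,0,0,0,0,-1, 0,0,0,0,0,0,-0.3, 0,0,0,0,0,0,-0.3, 0,0,0,0,0,0,-0.3, 0,0,0,0,0,0,-0.3, 0,0,-0.02,0,0,0,-0.3, 0,0,-0.03,0,0,0,-0.3]' 25
python3 -m handwheel '[0,0,-0.03,0,0,0,-0.3, 0,0,-0.04,0,0,0,-0.3, 0,0,-0.03,0,0,0,-0.3, 0,-0.03,0,0,0,0,0.5, 0,-0.04,0,0,0,0,0.5, 0,-0.04,0,0,0,0,0.5, 0,-0.04,0,0,0,0,0.5, 0,-0.03,0,0,0,0,0.5, 0,0,0,0,0,0,0.5, 0,0,0,0,0,0,0.5]' 25
python3 - <<'E'
from h import *
s=snap('scene','s5'); snap('wrist','w5'); snap('top','t5')
a=s['color'][190:340,180:430]; cv2.imwrite('pics/c5.png',np.hstack([cv2.resize(a,(400,300),interpolation=2),cv2.resize(load('t5')['color'],(400,300))])[:,:,::-1])
E
```

```text
time_s: 17.9
eef_pos: [0.5534, 0.1745, 0.2175]
orientation: [-0.061, -3.14, 0.0]
wrist_force: [3.7, 1.6, 0.3]
width: 0.107
finger_force: 25.0
time_s: 18.73
eef_pos: [0.5513, 0.1184, 0.1247]
orientation: [-0.061, -3.14, -0.001]
wrist_force: [-7.2, 11.4, 44.4]
width: 0.11
finger_force: 25.0
time_s: 19.57
eef_pos: [0.5498, 0.1178, 0.1692]
orientation: [-0.061, -3.135, 0.004]
wrist_force: [0.9, 1.4, 0.4]
width: 0.346
finger_force: 0.0
time_s: 20.4
eef_pos: [0.5445, -0.0636, 0.2715]
orientation: [0.068, 3.141, -0.001]
wrist_force: [-0.0, 0.5, -1.0]
width: 0.746
finger_force: 0.0
```

View pics/c5.png

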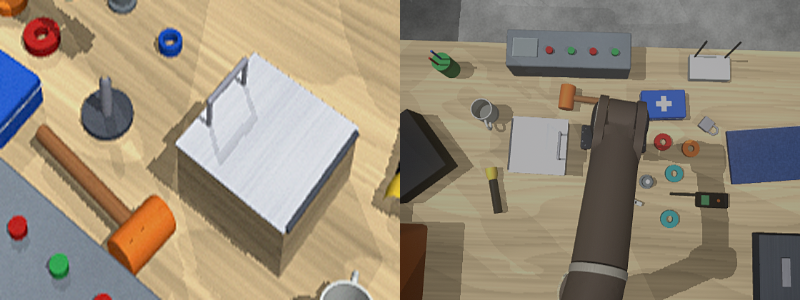

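The flap is shut and the rings haven't moved. Now over the red ring.

```bash
python3 -m handwheel '[-0.0085,-0.034,0.02,0,0,0,1, -0.0085,-0.034,0.02,0,0,0,1, -0.0085,-0.034,0.02,0,0,0,1, -0.0085,-0.034,0.02,0,0,0,1, -0.0085,-0.034,0.02,0,0,0,1, -0.0085,-0.034,0.02,0,0,0,1, 0,0,0,0,0,0,1, 0,0,0,0,0,0,1, 0,0,0,0,0,0,1, 0,0,0,0,0,0,1]' 25
python3 - <<'E'
from h import *
np.set_printoptions(precision=4,suppress=True)
o=ctrl.get_obs(); print(o['joint_positions'],o['eef_pos'],R.from_rotvec(o['orientation']).as_matrix()[:,1])
s=snap('wrist','w6'); H,S,V=cv2.split(cv2.cvtColor(s['color'],cv2.COLOR_RGB2HSV))
m=(((H<6)|(H>172))&(S>150)&(V>90)).astype(np.uint8); m[270:]=0
cs,_=cv2.findContours(m,0,1); 
for c in sorted(cs,key=cv2.contourArea)[-2:]:
    print(cv2.contourArea(c),cv2.fitEllipse(c)); (u,v),_,_=cv2.fitEllipse(c); print(world(s,u,v,.018))
E
```

```text
time_s: 21.38
eef_pos: [0.5889, -0.2649, 0.1521]
orientation: [0.056, 3.14, 0.002]
wrist_force: [0.7, 0.6, -0.5]
width: 1.001
finger_force: 0.0
[ 0.0359  0.5367  0.453   1.6431 -0.2667  1.0229  2.1085] [ 0.5889 -0.2649  0.1521] [0.0357 0.9994 0.001 ]
3762.0 ((270.9522705078125, 196.77003479003906), (68.54374694824219, 69.90101623535156), 92.35714721679688)
[ 0.5871 -0.2697  0.018 ]
```

View pics/w6.png

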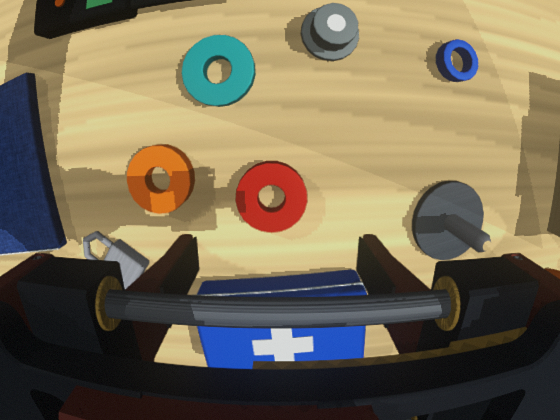

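The red ring is at (271,197), world (0.587,-0.270), and the fingers have clear ground. Grasp it.

```bash
python3 -m handwheel '[0.0012,-0.0056,0.02,0,0,0,1, 0,0,0.03,0,0,0,1, 0,0,0.03,0,0,0,1, 0,0,0.03,0,0,0,1, 0,0,0.022,0,0,0,1, 0,0,0.015,0,0,0,1, 0,0,0,0,0,0,-1, 0,0,0,0,0,0,-1, 0,0,0,0,0,0,-1, 0,0,0,0,0,0,-1]' 25
python3 -m handwheel '[0,0,0,0,0,0,-1, 0,0,0,0,0,0,-1, 0,0,0,0,0,0,-1, 0,0,-0.02,0,0,0,-1, 0,0,-0.03,0,0,0,-1, 0,0,-0.03,0,0,0,-1, 0,0,-0.03,0,0,0,-1, 0,0,-0.02,0,0,0,-1, 0,0,0,0,0,0,-1, 0,0,0,0,0,0,-1]' 25
python3 - <<'E'
from h import *
np.set_printoptions(precision=4,suppress=True)
o=ctrl.get_obs(); print(o['eef_pos'],R.from_rotvec(o['orientation']).as_matrix()[:,1],togo([.6235,-.078,.15]))
s=snap('wrist','w7'); H,S,V=cv2.split(cv2.cvtColor(s['color'],cv2.COLOR_RGB2HSV))
m=(((H<6)|(H>172))&(S>150)&(V>90)).astype(np.uint8); m[300:]=0
cs,_=cv2.findContours(m,0,1); c=max(cs,key=cv2.contourArea); (u,v),_,_=cv2.fitEllipse(c); print(world(s,u,v,o['eef_pos'][2]+.016),u,v)
# rod from old picture w6
s6=load('w6'); print('rodtop',world(s6,486,243,.082),'base',world(s6,447,219,.012))
E
```

```text
time_s: 22.27
eef_pos: [0.5877, -0.2728, 0.0065]
orientation: [0.06, 3.138, -0.001]
wrist_force: [-0.1, -1.0, -0.9]
width: 0.765
finger_force: 25.0
time_s: 23.1
eef_pos: [0.5871, -0.2731, 0.1363]
orientation: [0.061, 3.138, -0.001]
wrist_force: [-1.0, 0.0, -0.6]
width: 0.767
finger_force: 25.0
[ 0.5871 -0.2731  0.1363] [ 0.0388  0.9992 -0.0006] [-0.0289  0.1964 -0.0137]
[ 0.5787 -0.272   0.1523] 276.9093322753906 253.1062774658203
rodtop [ 0.6207 -0.0769  0.082 ] base [ 0.619 -0.082  0.012]
```

```bash
python3 -m handwheel '[-0.006,0.026,0,0,0,0,-1, -0.006,0.026,0,0,0,0,-1, -0.006,0.026,0,0,0,0,-1, -0.006,0.026,0,0,0,0,-1, -0.007,0.027,0,0,0,0,-1, 0,0,0,0,0,0,-1, 0,0,0,0,0,0,-1, 0,0,0,0,0,0,-1, 0,0,0,0,0,0,-1, 0,0,0,0,0,0,-1]' 25
python3 - <<'E'
from h import *
np.set_printoptions(precision=4,suppress=True)
o=ctrl.get_obs(); print(o['eef_pos'])
s=snap('wrist','w8'); a=pix(s,[.6235,-.078,.082]);b=pix(s,[.6235,-.078,.012]); t=pix(s,np.array(o['eef_pos'])+[0,0,.015]); print(a,b,t)
E
```

```text
time_s: 23.98
eef_pos: [0.6217, -0.1447, 0.1342]
orientation: [-0.064, -3.14, 0.001]
wrist_force: [0.5, -1.1, -0.5]
width: 0.769
finger_force: 25.0
[ 0.6217 -0.1447  0.1342]
(np.float64(369.19936285058145), np.float64(223.99924916392453)) (np.float64(348.91191815199204), np.float64(200.6854426416254)) (np.float64(275.3519826367186), np.float64(267.43738811689434))
```

View pics/w8.png

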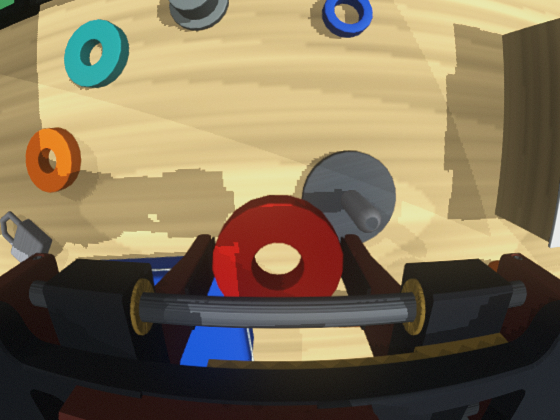

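The rod top is at (370,219), the base centre at (350,196), and the held ring's hole at (278,259). I'll work out the relative move.

```bash
python3 - <<'E'
from h import *
np.set_printoptions(precision=4,suppress=True)
s=load('w8'); o=ctrl.get_obs(); T=R.from_rotvec(o['orientation'])
H,S,V=cv2.split(cv2.cvtColor(s['color'],cv2.COLOR_RGB2HSV))
m=(((H<6)|(H>172))&(S>130)&(V>70)).astype(np.uint8)
# top outer rim: simulate for centre offsets
ys,xs=np.where(m[:290,200:360]); print('top',ys.min(),'l',xs.min()+200,'r',xs.max()+200)
from scipy.optimize import least_squares
zt=o['eef_pos'][2]+.0135
cs,_=cv2.findContours(m[:290],0,1); c=max(cs,key=cv2.contourArea)[:,0,:]; c=c[(c[:,1]<255)]
P=np.array([world(s,u,v,zt)[:2] for u,v in c]); f=lambda p:np.hypot(*(P-p).T)-.034
r=least_squares(f,o['eef_pos'][:2],loss='soft_l1',f_scale=.001); print('ring',r.x,r.cost, np.abs(f(r.x)).mean())
h=world(s,278,259,zt-.003); t=world(s,370,219,.082); b=world(s,350,196,.012); print(h,t,b)
for q in (t,b):
  d=np.r_[q[:2]-r.x,0]; print('move',T.inv().apply(d))
E
```

```text
top 196 l 212 r 342
ring [ 0.6214 -0.1434] 8.793034620500682e-05 0.000937980355415186
[ 0.619  -0.1432  0.1449] [ 0.6198 -0.0776  0.082 ] [ 0.6191 -0.077   0.012 ]
move [ 0.0043  0.0658 -0.    ]
move [ 0.005   0.0663 -0.    ]
```

```bash
python3 -m handwheel '[0.0006,0.017,0,0,0,0,-1, 0.0006,0.017,0,0,0,0,-1, 0.0006,0.016,0,0,0,0,-1, 0.0006,0.016,0,0,0,0,-1, 0,0,0,0,0,0,-1, 0,0,0.015,0,0,0,-1, 0,0,0.015,0,0,0,-1, 0,0,0.015,0,0,0,-1, 0,0,0.015,0,0,0,-1, 0,0,0,0,0,0,-1]' 25
```

```text
time_s: 24.87
eef_pos: [0.6206, -0.0784, 0.0719]
orientation: [-0.063, -3.137, 0.001]
wrist_force: [-0.7, 1.1, -0.7]
width: 0.768
finger_force: 25.0
```

```bash
python3 -m handwheel '[0,0,0.01,0,0,0,-1, 0,0,0.01,0,0,0,-1, 0,0,0.01,0,0,0,-1, 0,0,0.01,0,0,0,-1, 0,0,0.01,0,0,0,-1, 0,0,0,0,0,0,-1, 0,0,0,0,0,0,-1, 0,0,0,0,0,0,-1, 0,0,0,0,0,0,-1, 0,0,0,0,0,0,-1]' 25; python3 -c "
from h import *
print(ctrl.get_obs()['wrist_force'],ctrl.get_obs()['eef_pos'])"
```

```text
time_s: 25.7
eef_pos: [0.623, -0.0771, 0.0252]
orientation: [0.061, 3.14, -0.0]
wrist_force: [-0.0, 0.8, -0.7]
width: 0.767
finger_force: 25.0
[-0.03668908  0.76980704 -0.65860553] [ 0.62302983 -0.0770859   0.02523336]
```

```bash
python3 -m handwheel '[0,0,0.003,0,0,0,-1, 0,0,0.002,0,0,0,-1, 0,0,0,0,0,0,-1, 0,0,0,0,0,0,1, 0,0,0,0,0,0,1, 0,0,0,0,0,0,1, 0,0,0,0,0,0,1, 0,0,0,0,0,0,1, 0,0,-0.03,0,0,0,1, 0,0,-0.04,0,0,0,1]' 25
python3 -m handwheel '[0,0,-0.03,0,0,0,1, 0,0,-0.03,0,0,0,1, 0.024,0,0,0,0,0,1, 0.03,0,0,0,0,0,1, 0.03,0,0,0,0,0,1, 0.03,0,0,0,0,0,1, 0.03,0,0,0,0,0,1, 0.027,0,0,0,0,0,1, 0,0,0,0,0,0,1, 0,0,0,0,0,0,1]' 25
python3 - <<'E'
from h import *
np.set_printoptions(precision=4,suppress=True)
o=ctrl.get_obs(); print(o['eef_pos'],R.from_rotvec(o['orientation']).as_matrix()[:,1],o['joint_positions'])
s=snap('wrist','w9'); snap('scene','s9')
H,S,V=cv2.split(cv2.cvtColor(s['color'],cv2.COLOR_RGB2HSV))
m=((H>108)&(H<130)&(S>140)&(V>50)).astype(np.uint8); m[290:]=0
cs,_=cv2.findContours(m,0,1); c=max(cs,key=cv2.contourArea); (u,v),ax,_=cv2.fitEllipse(c); print(u,v,ax,world(s,u,v,.018))
S9=load('s9')['color'][130:280,180:380]; cv2.imwrite('pics/c9.png',np.hstack([cv2.resize(S9,(400,300),interpolation=2),cv2.resize(s['color'],(400,300))])[:,:,::-1])
E
```

```text
time_s: 26.53
eef_pos: [0.62, -0.0766, 0.0871]
orientation: [-0.061, -3.134, 0.0]
wrist_force: [0.5, 0.7, 0.9]
width: 1.004
finger_force: 0.0
time_s: 27.37
eef_pos: [0.4511, -0.0702, 0.1502]
orientation: [0.061, 3.14, 0.002]
wrist_force: [0.2, 0.0, 0.5]
width: 1.0
finger_force: 0.0
[ 0.4511 -0.0702  0.1502] [0.0389 0.9992 0.0011] [-0.3657  0.2181  0.4814  2.0989 -0.1351  0.8523  1.7269]
271.0516052246094 198.1785888671875 (43.47038650512695, 44.737770080566406) [ 0.4503 -0.0749  0.018 ]
```

View pics/c9.png

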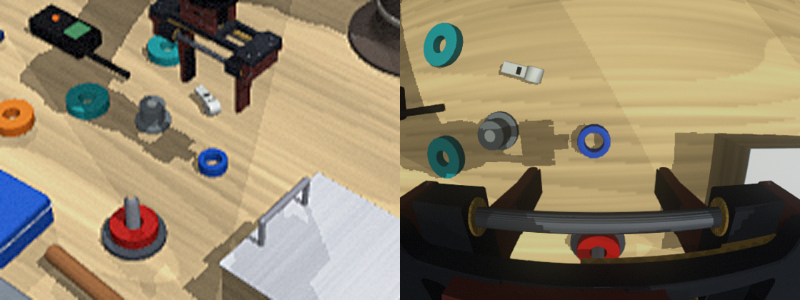

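Red is home on the seat. Blue is at (0.4503,-0.075); grasp it and carry it to the rod.

```bash
python3 -m handwheel '[0.0004,-0.0058,0.02,0,0,0,1, 0,0,0.03,0,0,0,1, 0,0,0.03,0,0,0,1, 0,0,0.03,0,0,0,1, 0,0,0.02,0,0,0,1, 0,0,0.014,0,0,0,1, 0,0,0,0,0,0,-1, 0,0,0,0,0,0,-1, 0,0,0,0,0,0,-1, 0,0,0,0,0,0,-1]' 25
python3 -m handwheel '[0,0,0,0,0,0,-1, 0,0,0,0,0,0,-1, 0,0,0,0,0,0,-1, 0,0,0,0,0,0,-1, 0,0,0,0,0,0,-1, 0,0,-0.02,0,0,0,-1, 0,0,-0.03,0,0,0,-1, 0,0,-0.03,0,0,0,-1, 0,0,-0.03,0,0,0,-1, 0,0,-0.02,0,0,0,-1]' 25
python3 - <<'E'
from h import *
np.set_printoptions(precision=4,suppress=True)
o=ctrl.get_obs(); print(o['eef_pos'],R.from_rotvec(o['orientation']).as_matrix()[:,1],togo([.622,-.0778,.14]))
E
```

```text
time_s: 28.3
eef_pos: [0.4522, -0.0763, 0.0065]
orientation: [0.061, 3.139, -0.0]
wrist_force: [-0.7, -0.1, -0.1]
width: 0.733
finger_force: 0.0
time_s: 29.13
eef_pos: [0.4515, -0.0765, 0.138]
orientation: [0.062, 3.139, 0.0]
wrist_force: [1.3, -0.0, -0.4]
width: 0.497
finger_force: 25.0
[ 0.4515 -0.0765  0.138 ] [0.0393 0.9992 0.0001] [-0.1704  0.0054 -0.0016]
```

```bash
python3 -m handwheel '[-0.028,0.001,0,0,0,0,-1, -0.029,0.001,0,0,0,0,-1, -0.029,0.001,0,0,0,0,-1, -0.028,0.001,0,0,0,0,-1, -0.028,0.001,0,0,0,0,-1, -0.028,0.0005,0,0,0,0,-1, 0,0,0,0,0,0,-1, 0,0,0,0,0,0,-1, 0,0,0,0,0,0,-1, 0,0,0,0,0,0,-1]' 25
python3 - <<'E'
from h import *
from scipy.optimize import least_squares
np.set_printoptions(precision=4,suppress=True)
s=snap('wrist','w10'); o=ctrl.get_obs(); print(o['eef_pos'])
H,S,V=cv2.split(cv2.cvtColor(s['color'],cv2.COLOR_RGB2HSV))
m=((H>108)&(H<130)&(S>140)&(V>50)).astype(np.uint8); m[290:]=0
cs,_=cv2.findContours(m,0,1); c=max(cs,key=cv2.contourArea)[:,0,:]; print(c.min(0),c.max(0)); c=c[c[:,1]<257]
zt=o['eef_pos'][2]+.0135; P=np.array([world(s,u,v,zt)[:2] for u,v in c]); f=lambda p:np.hypot(*(P-p).T)-.022
r=least_squares(f,o['eef_pos'][:2],loss='soft_l1',f_scale=.001); print('ring',r.x,np.abs(f(r.x)).mean())
print(togo([.622,-.0778,.14]))
E
```

```text
time_s: 29.97
eef_pos: [0.6199, -0.0775, 0.1355]
orientation: [-0.062, -3.14, -0.0]
wrist_force: [-0.2, -0.0, -0.8]
width: 0.497
finger_force: 25.0
[ 0.6201 -0.0774  0.1358]
[235 216] [319 289]
ring [ 0.6178 -0.0776] 0.0011849804912898343
[-0.0019 -0.0003 -0.0042]
```

```bash
python3 -m handwheel '[-0.0018,0,0,0,0,0,-1, 0,0,0.012,0,0,0,-1, 0,0,0.012,0,0,0,-1, 0,0,0.012,0,0,0,-1, 0,0,0.012,0,0,0,-1, 0,0,0.012,0,0,0,-1, 0,0,0.01,0,0,0,-1, 0,0,0,0,0,0,-1, 0,0,0,0,0,0,-1, 0,0,0,0,0,0,-1]' 25
python3 -m handwheel '[0,0,0.01,0,0,0,-1, 0,0,0.01,0,0,0,-1, 0,0,0.005,0,0,0,-1, 0,0,0,0,0,0,-1, 0,0,0,0,0,0,-1, 0,0,0,0,0,0,-1, 0,0,0,0,0,0,-1, 0,0,0,0,0,0,-1, 0,0,0,0,0,0,-1, 0,0,0,0,0,0,-1]' 25
```

```text
time_s: 30.85
eef_pos: [0.6233, -0.0776, 0.0659]
orientation: [0.061, 3.141, -0.0]
wrist_force: [0.3, -0.4, -0.7]
width: 0.493
finger_force: 25.0
time_s: 31.68
eef_pos: [0.6231, -0.0773, 0.0409]
orientation: [0.061, 3.141, 0.0]
wrist_force: [-0.6, 0.0, -0.3]
width: 0.499
finger_force: 25.0
```

```bash
python3 -m handwheel '[0,0,0.001,0,0,0,0.4, 0,0,0,0,0,0,0.4, 0,0,0,0,0,0,0.4, 0,0,0,0,0,0,0.4, 0,0,0,0,0,0,0.4, 0,0,-0.02,0,0,0,0.4, 0,0,-0.03,0,0,0,0.4, 0,0,-0.03,0,0,0,0.4, 0,0,-0.03,0,0,0,0.4, 0,0,-0.01,0,0,0,0.4]' 25
python3 -m handwheel '[0.026,-0.02,0,0,0,0,1, 0.026,-0.02,0,0,0,0,1, 0.026,-0.02,0,0,0,0,1, 0.026,-0.02,0,0,0,0,1, 0.027,-0.02,0,0,0,0,1, 0.027,-0.02,0,0,0,0,1, 0.027,-0.019,0,0,0,0,1, 0,0,0,0,0,0,1, 0,0,0,0,0,0,1, 0,0,0,0,0,0,1]' 25
python3 - <<'E'
from h import *
np.set_printoptions(precision=4,suppress=True)
o=ctrl.get_obs(); print(o['eef_pos'],o['joint_positions'])
s=snap('wrist','w11'); snap('scene','s11')
u,v=pix(s,[.4326,-.2094,.04]); print(u,v); u,v=int(u),int(v)
A=s['color'][max(0,v-75):v+75,u-100:u+100]; B=load('s11')['color'][150:270,180:340]; print(A.shape)
cv2.imwrite('pics/c11.png',np.hstack([cv2.resize(A,(400,300),interpolation=2),cv2.resize(B,(400,300),interpolation=2)])[:,:,::-1])
print(max(0,v-75),u-100)
E
```

```text
time_s: 32.52
eef_pos: [0.6249, -0.078, 0.1642]
orientation: [0.061, 3.135, -0.0]
wrist_force: [1.0, 0.3, -0.0]
width: 0.702
finger_force: 0.0
time_s: 33.35
eef_pos: [0.4334, -0.2087, 0.1597]
orientation: [0.061, 3.14, 0.0]
wrist_force: [-0.6, -0.2, -0.3]
width: 1.003
finger_force: 0.0
[ 0.4334 -0.2087  0.1597] [-0.115   0.2547  0.5514  2.0385 -0.1712  0.8915  2.0621]
275.29893187559185 201.33006340555335
(150, 200, 3)
126 175
```

View pics/c11.png

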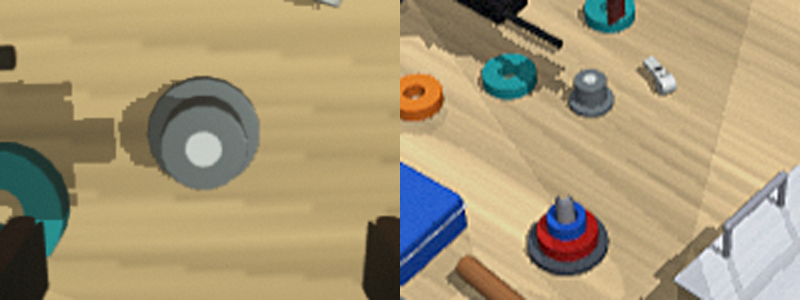

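The rings sit correctly on the mast and the cap's dot is at px (276.5,200), right under the tool. I'll descend with a narrower opening to clear the turquoise look-alike.

```bash
python3 -m handwheel '[0,0,0.01,0,0,0,0.36, 0,0,0.02,0,0,0,0.36, 0,0,0.02,0,0,0,0.36, 0,0,0.02,0,0,0,0.36, 0,0,0.02,0,0,0,0.36, 0,0,0.02,0,0,0,0.36, 0,0,0.02,0,0,0,0.36, 0,0,0.0147,0,0,0,0.36, 0,0,0,0,0,0,0.36, 0,0,0,0,0,0,-1]' 25
python3 -m handwheel '[0,0,0,0,0,0,-1, 0,0,0,0,0,0,-1, 0,0,0,0,0,0,-1, 0,0,0,0,0,0,-1, 0,0,0,0,0,0,-1, 0,0,0,0,0,0,-1, 0,0,0,0,0,0,-1, 0,0,0,0,0,0,-1, 0,0,0,0,0,0,-1, 0,0,0,0,0,0,-1]' 25
python3 -m handwheel '[0,0,-0.02,0,0,0,-1, 0,0,-0.02,0,0,0,-1, 0,0,-0.03,0,0,0,-1, 0,0,-0.03,0,0,0,-1, 0,0,-0.03,0,0,0,-1, 0,0,-0.02,0,0,0,-1, 0,0,0,0,0,0,-1, 0,0,0,0,0,0,-1, 0,0,0,0,0,0,-1, 0,0,0,0,0,0,-1]' 25
python3 - <<'E'
from h import *
np.set_printoptions(precision=4,suppress=True)
s=snap('wrist','w12'); o=ctrl.get_obs(); p=o['eef_pos']; print(p,togo([.6228,-.0775,.16]))
H,S,V=cv2.split(cv2.cvtColor(s['color'],cv2.COLOR_RGB2HSV))
u,v=pix(s,p+[0,0,.024]); print(u,v)
m=((S<40)&(V>185)).astype(np.uint8); m[:int(v)-40]=0; m[int(v)+40:]=0; m[:,:230]=0;m[:,320:]=0
cs,_=cv2.findContours(m,0,1); c=max(cs,key=cv2.contourArea); M=cv2.moments(c); q=M['m10']/M['m00'],M['m01']/M['m00']; print(q,M['m00'],world(s,*q,p[2]+.024))
E
```

```text
time_s: 34.28
eef_pos: [0.4322, -0.2086, 0.0138]
orientation: [-0.06, -3.138, -0.001]
wrist_force: [0.4, -0.2, 0.3]
width: 0.635
finger_force: 0.0
time_s: 35.12
eef_pos: [0.4334, -0.2092, 0.0156]
orientation: [0.061, 3.139, -0.0]
wrist_force: [0.0, 0.4, 6.6]
width: 0.438
finger_force: 25.0
time_s: 35.95
eef_pos: [0.4319, -0.2086, 0.1637]
orientation: [-0.061, -3.139, -0.001]
wrist_force: [0.4, -0.6, -1.4]
width: 0.443
finger_force: 25.0
[ 0.4319 -0.2087  0.1637] [-0.1857  0.1386  0.0033]
275.0610375557428 275.4733324289781Traceback (most recent call last):
  File "<stdin>", line 7, in <module>
ValueError: max() iterable argument is empty
```

```bash
python3 -m handwheel '[-0.026,0.02,0,0,0,0,-1, -0.026,0.02,0,0,0,0,-1, -0.026,0.02,0,0,0,0,-1, -0.027,0.02,0,0,0,0,-1, -0.027,0.02,0,0,0,0,-1, -0.027,0.02,0,0,0,0,-1, -0.0267,0.0186,0,0,0,0,-1, 0,0,0,0,0,0,-1, 0,0,0,0,0,0,-1, 0,0,0,0,0,0,-1]' 25
python3 - <<'E'
from h import *
np.set_printoptions(precision=4,suppress=True)
P=[]
for i in range(4):
    s=snap('wrist','w13'); P.append(ctrl.get_obs()['eef_pos'])
p=np.mean(P,0); print(P,p,togo([.6225,-.0775,.16]),ctrl.get_obs()['width'])
H,S,V=cv2.split(cv2.cvtColor(s['color'],cv2.COLOR_RGB2HSV))
u,v=map(int,pix(s,p+[0,0,.024])); print(u,v, np.where((V[v-60:v+60,u-5:u+5].mean(1)>0))[0].size, V[v-60:v+30:5,u].tolist())
E
```

```text
time_s: 36.83
eef_pos: [0.6225, -0.0785, 0.1635]
orientation: [-0.062, -3.138, 0.001]
wrist_force: [-0.5, -0.7, -1.1]
width: 0.448
finger_force: 25.0
[array([ 0.6224, -0.079 ,  0.164 ]), array([ 0.6224, -0.0792,  0.1644]), array([ 0.6226, -0.0791,  0.1647]), array([ 0.6228, -0.0789,  0.165 ])] [ 0.6226 -0.0791  0.1645] [0.0004 0.0014 0.005 ] 0.4439923501634723
275 275 120 [95, 62, 62, 58, 105, 100, 100, 102, 101, 188, 187, 188, 186, 163, 166, 88, 91, 53]
```

```bash
python3 - <<'E'
from h import *
np.set_printoptions(precision=4,suppress=True)
s=load('w13'); H,S,V=cv2.split(cv2.cvtColor(s['color'],cv2.COLOR_RGB2HSV))
m=((S<50)&(V>150)).astype(np.uint8); m[:240]=0; m[310:]=0; m[:,:240]=0;m[:,310:]=0
cs,_=cv2.findContours(m,0,1)
for c in cs:
    if cv2.contourArea(c)>40: (u,v),r=cv2.minEnclosingCircle(c); print(cv2.boundingRect(c),cv2.contourArea(c),u,v,world(s,u,v,.1637+.024))
E
```

```text
(261, 258, 34, 30) 752.0 277.5 272.5 [ 0.6216 -0.078   0.1877]
```

```bash
python3 -m handwheel '[0.0013,0.001,0,0,0,0,-1, 0,0,0.015,0,0,0,-1, 0,0,0.015,0,0,0,-1, 0,0,0.015,0,0,0,-1, 0,0,0.01,0,0,0,-1, 0,0,0.01,0,0,0,-1, 0,0,0.01,0,0,0,-1, 0,0,0,0,0,0,-1, 0,0,0,0,0,0,-1, 0,0,0,0,0,0,-1]' 25
python3 -c "
from h import *
print(ctrl.get_obs()['wrist_force'])"
```

```text
time_s: 37.87
eef_pos: [0.6228, -0.0769, 0.0905]
orientation: [0.061, 3.14, -0.0]
wrist_force: [-0.6, 0.1, -1.1]
width: 0.443
finger_force: 25.0
[-0.62051331  0.12267307 -1.14150155]
```

```bash
python3 -m handwheel '[0,0,0.007,0,0,0,-1, 0,0,0.007,0,0,0,-1, 0,0,0.006,0,0,0,-1, 0,0,0.002,0,0,0,-1, 0,0,0,0,0,0,-1, 0,0,0,0,0,0,-1, 0,0,0,0,0,0,-1, 0,0,0,0,0,0,-1, 0,0,0,0,0,0,-1, 0,0,0,0,0,0,-1]' 25
python3 -m handwheel '[0,0,0,0,0,0,0.2, 0,0,0,0,0,0,0.2, 0,0,0,0,0,0,0.2, 0,0,0,0,0,0,0.2, 0,0,0,0,0,0,0.2, 0,0,-0.015,0,0,0,0.2, 0,0,-0.03,0,0,0,0.2, 0,0,-0.03,0,0,0,0.2, 0,0,-0.03,0,0,0,0.2, 0,0,-0.03,0,0,0,0.2]' 25
python3 -m handwheel '[0.03,0,0,0,0,0,0.2, 0.03,0,0,0,0,0,0.2, 0.03,0,0,0,0,0,0.2, 0.03,0,0,0,0,0,0.2, 0.03,0,0,0,0,0,0.2, 0.03,0,0,0,0,0,0.2, 0,0,0,0,0,0,0.2, 0,0,0,0,0,0,0.2, 0,0,0,0,0,0,0.2, 0,0,0,0,0,0,0.2]' 25
python3 - <<'E'
from h import *
np.set_printoptions(precision=4,suppress=True)
s=snap('scene','s14')
for z in (.092,): 
    u,v=pix(s,[.6228,-.0775,z]); print(u,v)
    g=s['color'][int(v)-25:int(v)+25,int(u)-25:int(u)+25]
    H,S,V=cv2.split(cv2.cvtColor(g,cv2.COLOR_RGB2HSV)); m=((S<40)&(V>150)).astype(np.uint8)
    cs,_=cv2.findContours(m,0,1)
    for c in cs:
        if cv2.contourArea(c)>5: (a,b),r=cv2.minEnclosingCircle(c); a+=int(u)-25;b+=int(v)-25; print(a,b,r,world(s,a,b,z))
cv2.imwrite('pics/c14.png',cv2.resize(s['color'][190:290,190:320],(780,600),interpolation=2)[:,:,::-1])
E
```

```text
time_s: 38.7
eef_pos: [0.6223, -0.0766, 0.0679]
orientation: [-0.061, -3.141, -0.0]
wrist_force: [-1.8, 1.5, 2.0]
width: 0.445
finger_force: 25.0
time_s: 39.53
eef_pos: [0.6221, -0.0769, 0.2043]
orientation: [-0.061, -3.141, 0.0]
wrist_force: [0.5, -0.4, -0.4]
width: 0.6
finger_force: 0.0
time_s: 40.37
eef_pos: [0.4438, -0.0697, 0.2032]
orientation: [0.061, 3.14, -0.001]
wrist_force: [-0.4, 0.1, 0.9]
width: 0.598
finger_force: 0.0
245.37599376317496 225.08061629796714
246.0 225.0 3.1623775959014893 [ 0.6216 -0.0764  0.092 ]
```

View pics/c14.png

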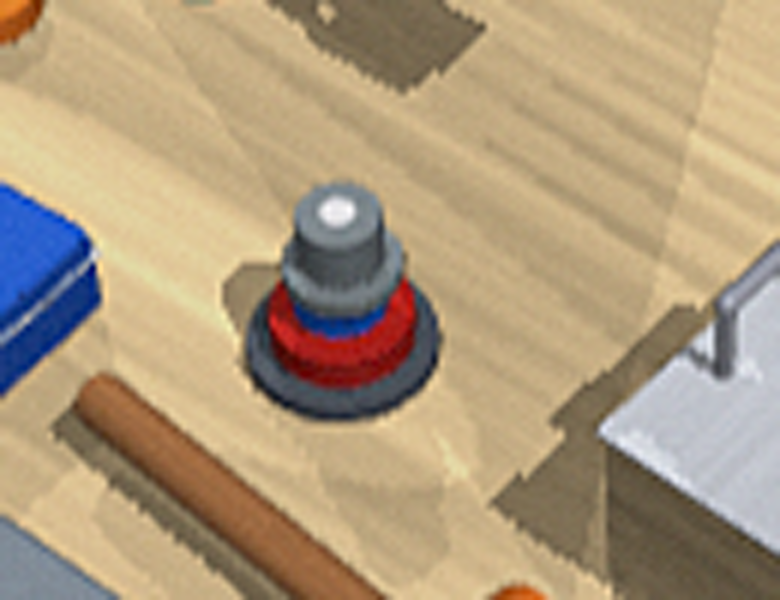

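The cap sits upright on the blue ring (white dot at crop (337,211), matching a 92 mm top height), the stack is complete and the flap is shut. Handing in.

```bash
python3 -c "
from bench import ctrl
print(ctrl.close_job())"
```

```text
the job is handed in; nothing more can be done
None
```

I handed in the job: the knob pointer is about 3° past the red mark (roughly 2 mm, limit 5 mm), the flap is shut, and the mast has the red ring, the blue ring and the cap on it; hand-in returned no verdict.

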